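Tag out the buffing station and hold its guard open

TASK

Hang the flat metal tag by its hole on the slanted peg of the little stand, so that it hangs down freely from the peg. Only then take the bar handle of the buffing station's sprung guard, lift the guard to 60 degrees open (to within about 7 degrees) and keep it there: it would snap shut, so finish while still holding the bar. Leave the bottle, the jar and the screwdriver where they are.

Things in the scene. Friction and masses are not known exactly. Their poses are not given: they have to be found in the camera images.
- tag: Loose flat dark-anodised aluminium tag, 110 x 48 x 8 mm, about 90 g, lying flat on the bench. Origin: centre of its underside; x along its length towards the end with the hole, y across its 48 mm width, z up through its thickness. Plain solid metal except for the hole.
- tag_hole (a point): Centre of the tag's round through-hole, 26 mm in diameter, 33 mm from the tag's middle along its x axis, at mid thickness (4 mm above the underside).
- stand: Fixed peg stand: dark steel foot (90 x 100 mm, 12 mm thick, its middle 12 mm to +x of the post) and an upright steel post, 18 mm across, 160 mm high. Origin: on the post's axis at the bench. A round peg, 8 mm across, leaves the post near its top and slants up and out to the stand's -x at 50 degrees above level. A tag threaded on it and let go slides down and swings to hang against the post.
- peg_root (a point): Where the peg's axis leaves the post: 8 mm to -x of the post's axis, 150 mm above the bench. Axes as the stand's.
- peg_tip (a point): Outer upper end of the peg's axis, 65 mm up the peg from peg_root (42 mm further to the stand's -x and 50 mm higher, about 200 mm above the bench); a 4 mm radius round end goes beyond it.
- station: Fixed buffing station: open-topped grey metal box 180 mm (x) by 200 mm (y), 96 mm high, on a 200 x 220 mm base plate 8 mm thick, a cloth wheel inside, a round motor (64 mm across) sticking out 50 mm on its +y side. Origin: centre of its underside; its front, with the bar handle, faces its -x.
- guard_hinge (a point): Middle of the guard's hinge axis, which runs along the station's y: 88 mm to the station's +x of its origin, 100 mm above the bench. Axes as the station's.
- guard_bar (a point): The guard's bar handle: round steel bar 12 mm thick, 130 mm long, parallel to the hinge and 224 mm from it, carried 46 mm in front of the guard's front edge by an arm at each end, so that fingers pass down on both sides. Origin: middle of the bar, 100 mm above the bench when shut; y along the bar, x towards the hinge, z the guard's outward normal; it turns with the guard.
- guard (a joint): Opening angle of the guard, a 4 mm aluminium sheet (176 x 200 mm) lying over the box: 0 shut (level), growing as the bar rises and swings back over the hinge; stop at 1.4 rad. 60 degrees is 1.047 rad. Spring and weight always push it shut; about 2 to 4 N at the bar hold it.
- bottle: Small amber bottle, 40 mm in diameter, 110 mm high, standing. Origin: centre of its underside. Not to be moved.
- jar: Clear jar with a metal cap, 64 mm in diameter, 70 mm high, standing. Origin: centre of its underside. Not to be moved.
- screwdriver: Screwdriver lying on the bench, nearer the robot than the rest. Origin: under the middle of its length, x along it towards the blade. Not to be moved.
Mind the look-alikes: they are no part of the job. Of the things that look like the tag, the smallest one is meant.

How it is judged:
By the outcome, as a careful person would: the job done as asked, in the order asked, and still so for the second after the job is handed in, while the arm keeps its last pose, push and grip.
It also fails if it takes over 64 s, if anything falls off the work surface, if the arm or the gripper's body presses on something with over 40 N, if the wrist force passes 120 N, or if a joint passes its speed limit or range.

ROBOT

A 6-joint arm with a two-finger parallel gripper is mounted at the origin on the work surface. World frame = base frame: x ahead of the robot, y to its left, z up, the work surface at z = 0. Lengths are in m, angles in rad, forces in N, time in s.
With the tool pointing down it reaches from about 0.325 to 0.75 m from the base axis. Payload 7.6 kg.
Tool frame: the origin (TCP) lies at the very end of the fingers, on their centre line; the grasp point (between the pads) lies 19 mm behind it (robot.grip_depth is the distance from the TCP to the grasp point, in m); z points along the fingers, y is the line along which they close (so a half turn about z gives the same grasp; the last joint's range is limited). The gripper opens to 85 mm and grips with 20 to 120 N. Pads are 22 mm wide; open, the fingers measure 114 mm over their backs; the gripper's body (76 mm by 85 mm) begins 54 mm behind the grasp point. The pads swing forward as they close: fully open they stand 13 mm farther back than shut.
Start: joints at [1.201, 0.052, 1.401, -0, 1.689, -0.07], TCP at [0.155, 0.502, 0.231] pointing down, gripper open.
Joint ranges: [-2.9, 2.9], [-0.91, 2.17], [0.12, 2.37], [-1.06, 4.2], [0.26, 2.73], [-2.93, 2.93]. Speed limits (rad/s): [2.57, 2.57, 3.01, 3.14, 3.14, 3.14].

INTERFACE

Orientations are given as a 3x3 rotation matrix whose columns are the frame's x, y, z axes.
In Python, from cell import robot gives the robot as it stands. The module is installed in compiled form; this text tells all that it offers.
- The arm moves only by the shell command python3 -m handwheel 'ROWS' [FORCE]. ROWS is JSON, a list of rows, each an object of numbers: "dx", "dy", "dz": the shift along the world's x, y, z in m; "wx", "wy", "wz": the turn, a rotation vector about the world's x, y, z in rad; "gripper": the opening, from -1 (shut) to 1 (fully open). In form: [{"dx": .., "dy": .., "dz": .., "wx": .., "wy": .., "wz": .., "gripper": ..}, ...]. A call has 1 to 20 rows; each row is the pose to reach, as a shift and turn from the pose commanded when the call began; what a row does not reach only later rows make up. A row lasts 1/12 s, in which the tool goes at most 41.7 mm and 7.16 degrees, less where a joint would pass 70% of its speed; a pose out of reach is approached as far as the arm can. A call with a gripper value outside its range is refused whole. The fingers move at their own pace and stop on an object; FORCE is the grip in N (left out, the last holds). Time passes only in rows, so rows that repeat a pose let the fingers close. It gives the time, the measured TCP pose, the force, the opening and the grip force at its end, in the units of the state.
- robot.state(): the state, without advancing time (a new reading comes with each control period).
- robot.get_image(name): name is "scene" or "top"; returns the picture (420x560x3 uint8, red, green, blue); there is no depth.
- robot.camera_info(name): a dict with "intrinsics" (3x3 intrinsics, pixels), "R" (3x3) and "t" (3): a world point X has camera coordinates R X + t. Camera axes: x right, y down, z forward; pixel columns grow to the right and rows downward; lengths in m; the calibration is good to about 2 mm. A picture is of the moment at which its call begins. camera_info takes no time and is no camera call.
- robot.hand_in(): hands the job in; it is judged then, once.
Trained networks look in the newest picture that a camera, given by its name, has taken for a name from the list of things; names that differ only in an ending like _2 or _b are one class to them, and where a whole thing is asked for, a point or a joint stands for the part that bears it (a point fixed in the world has none). Each returns a list of dicts, best first, with "score" (0 to 1); they miss things now and then, are a little off and sometimes report something else, mostly with a low value. They report only what shows in the picture. A call takes as long as a camera call. They do not tell look-alikes from the thing itself.
- robot.spot_in(camera, name): "centre" ([x, y, z] in m, in the coordinates of the camera as it stood for that picture, good to about 4 mm: the middle of the surface that is visible of it).
- robot.spot_point(camera, name): "centre" ([x, y, z] in m, in the coordinates of the camera as it stood for that picture, good to about 4 mm: a listed point, or the origin of a listed thing).
The state is a dict: "time": time; "q": joint angles; "dq": joint speeds; "joint_torque": joint torques, N m; "eef_pos": TCP position; "eef_rot": TCP orientation; "contact_force": force on the tool from outside, world axes, zero at the start; "moment": the same for the moment, N m; "opening": finger opening in m; "gripper_force": force on a finger pad.
Only numpy, scipy, OpenCV 4.12 (cv2) and the standard library are available. Lean on these libraries where they do the work, as an engineer would, in place of code of your own. Each camera call takes 0.05 s, during which the arm holds its last target. There are 200 camera calls.

## Working session

There is one attempt and no reset: what is moved stays moved. The work goes in short steps, Python scripts to look and compute and a shell command to move; the robot and the scene stay as the last step left them, time stands still between calls to the robot, and variables do not carry over. Pictures are saved under pics/ and viewed, at most 10 in all, crops included, and the job is handed in when it is done.

```bash
mkdir -p pics
cat > h.py <<'E'
from cell import robot
import numpy as np, cv2
def cam(n):
    c=robot.camera_info(n); return np.array(c["intrinsics"]),np.array(c["R"]),np.array(c["t"])
def w(n,p):
    K,R,t=cam(n); return R.T@(np.array(p)-t)
def px(n,X):
    K,R,t=cam(n); c=K@(R@np.array(X)+t); return c[:2]/c[2]
def ray(n,u,v,z):
    K,R,t=cam(n); o=-R.T@t; d=R.T@np.linalg.inv(K)@np.array([u,v,1.]); return o+d*(z-o[2])/d[2]
def save(n,f,crop=None,s=1):
    im=robot.get_image(n)[:,:,::-1]
    if crop: a,b,c,d=crop; im=im[b:d,a:c]
    cv2.imwrite(f,cv2.resize(im,None,fx=s,fy=s,interpolation=cv2.INTER_CUBIC))
E
python3 - <<'E'
from h import *
np.set_printoptions(precision=4,suppress=True)
for c in("scene","top"):
    save(c,f"pics/{c}0.png")
    for n in("tag","tag_hole","stand","peg_root","peg_tip","station","guard_hinge","guard_bar","bottle","jar","screwdriver"):
        for d in robot.spot_point(c,n):
            X=w(c,d["centre"]); print(c,n,round(d["score"],2),X,px(c,X).round())
E
```

```text
scene tag 0.65 [ 0.4889 -0.2967  0.0026] [245. 180.]
scene tag 0.65 [ 0.4847 -0.4728 -0.0012] [215. 145.]
scene tag 0.58 [ 0.3139 -0.2824 -0.0023] [292. 158.]
scene tag_hole 0.97 [ 0.5223 -0.2996  0.0051] [235. 184.]
scene tag_hole 0.67 [ 0.4549 -0.5126  0.005 ] [216. 132.]
scene stand 0.97 [0.519  0.3239 0.0019] [375. 349.]
scene peg_root 0.67 [0.5083 0.3283 0.1504] [392. 330.]
scene peg_tip 0.9 [0.4724 0.3325 0.1962] [410. 316.]
scene station 0.93 [0.6182 0.058  0.0005] [280. 291.]
scene guard_hinge 0.67 [0.712  0.0569 0.1033] [249. 297.]
scene guard_bar 0.71 [0.4842 0.0598 0.0958] [322. 249.]
scene bottle 0.76 [ 0.685   0.2629 -0.001 ] [308. 370.]
scene jar 0.86 [ 0.6999 -0.2923 -0.0029] [187. 217.]
scene jar 0.22 [0.4729 0.3286 0.1979] [409. 314.]
scene screwdriver 0.67 [ 0.3738 -0.0744  0.0016] [319. 211.]
scene screwdriver 0.31 [0.5059 0.3286 0.148 ] [393. 330.]
scene screwdriver 0.16 [ 0.7025 -0.2928 -0.0001] [186. 217.]
top tag 0.79 [ 0.3148 -0.2804 -0.0011] [365. 302.]
top tag 0.77 [ 0.4811 -0.4722 -0.0027] [440. 239.]
top tag 0.69 [ 0.4946 -0.2953 -0.0019] [372. 232.]
top tag_hole 0.92 [ 0.5246 -0.2972 -0.0028] [373. 221.]
top tag_hole 0.89 [ 0.457  -0.5089  0.0004] [455. 249.]
top tag_hole 0.62 [ 0.2725 -0.2912  0.0063] [370. 319.]
top stand 0.93 [ 0.5202  0.327  -0.0025] [134. 216.]
top peg_root 0.65 [0.5154 0.3255 0.1472] [112. 215.]
top peg_root 0.21 [ 0.7061 -0.2913  0.0003] [371. 151.]
top peg_tip 0.62 [0.4721 0.3317 0.2016] [ 98. 234.]
top guard_hinge 0.61 [0.7101 0.0568 0.1005] [235. 138.]
top guard_bar 0.64 [0.4852 0.0617 0.0959] [230. 232.]
top guard_bar 0.61 [0.7113 0.0597 0.1024] [234. 137.]
top bottle 0.75 [ 0.6809  0.2657 -0.0026] [160. 156.]
top bottle 0.73 [0.4869 0.0591 0.0958] [231. 231.]
top jar 0.92 [ 0.7018 -0.2904 -0.0002] [371. 153.]
top screwdriver 0.97 [ 0.3756 -0.0716 -0.004 ] [285. 276.]
```

View pics/scene0.png

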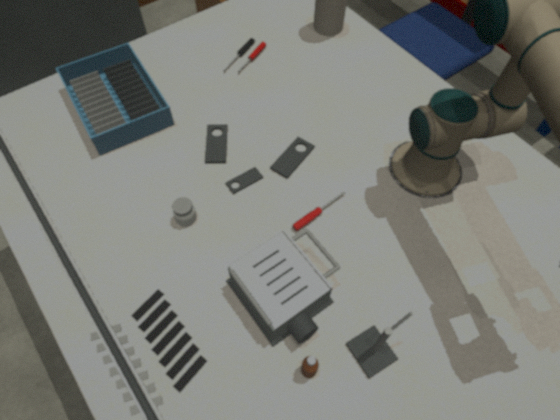

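View pics/top0.png

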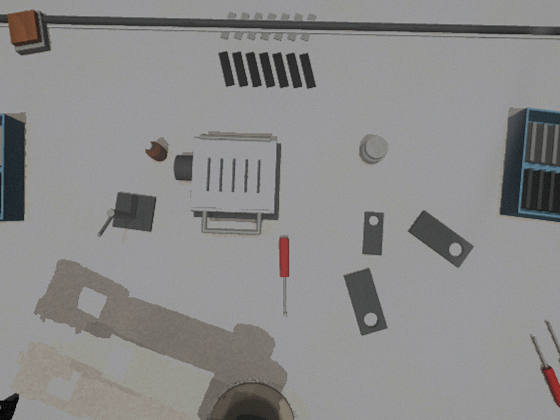

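The tag-like plates in the top view are at (373,232), (440,239) and (365,302). The one at (373,232) is clearly the smallest, so it fits the description. Next I'll measure all three and confirm in a crop.

Run:
```python
from h import *
np.set_printoptions(precision=4,suppress=True)
save("top","pics/crop.png",(330,195,490,345),4)
im=cv2.cvtColor(robot.get_image("top"),cv2.COLOR_RGB2GRAY)
m=(im<110).astype(np.uint8); m[:, :335]=0;m[:,490:]=0;m[:195]=0;m[345:]=0
cs,hi=cv2.findContours(m,cv2.RETR_CCOMP,cv2.CHAIN_APPROX_NONE)
for c,h in zip(cs,hi[0]):
    if cv2.contourArea(c)<30: continue
    P=np.array([ray("top",u,v,.008)[:2] for u,v in c[:,0]]).astype(np.float32)
    r=cv2.minAreaRect(P*1000); print("hole" if h[3]>=0 else "outer",c[:,0].mean(0),r)
for c in("scene","top"):
  for k in range(3):
    for n in("tag","tag_hole","peg_root","peg_tip","stand","guard_bar","guard_hinge"):
      for d in robot.spot_point(c,n):
        X=w(c,d["centre"])
        if d["score"]>.5: print(c,n,X)
    robot.get_image(c)
K,R,t=cam("top"); print(-R.T@t, robot.state()["eef_rot"],robot.state()["contact_force"])
```

```text
outer [365.0417 301.4643] ((317.87591552734375, -277.0887451171875), (157.8392333984375, 69.82345581054688), 17.83396339416504)
hole [370.1707 318.8049] ((273.8226013183594, -290.6325378417969), (34.991146087646484, 35.69281005859375), 1.5016074180603027)
outer [372.5546 233.1765] ((492.2314758300781, -294.9169006347656), (49.54365539550781, 109.59698486328125), 87.44505310058594)
hole [373.2069 220.1724] ((525.4885864257812, -295.9195861816406), (25.814510345458984, 25.87660026550293), 1.409123420715332)
outer [440.4375 238.4028] ((482.9595031738281, -468.61883544921875), (159.33746337890625, 70.18550109863281), 54.76736831665039)
hole [454.8718 249.1538] ((455.6139831542969, -505.77099609375), (35.608116149902344, 34.83670425415039), 45.57185363769531)
scene tag [ 0.4889 -0.2967  0.0026]
scene tag [ 0.4847 -0.4728 -0.0012]
scene tag [ 0.3139 -0.2824 -0.0023]
scene tag_hole [ 0.5223 -0.2996  0.0051]
scene tag_hole [ 0.4549 -0.5126  0.005 ]
scene peg_root [0.5083 0.3283 0.1504]
scene peg_tip [0.4724 0.3325 0.1962]
scene stand [0.519  0.3239 0.0019]
scene guard_bar [0.4842 0.0598 0.09
[... 1711 characters left out ...]
59 0.3252 0.1464]
top peg_tip [0.4706 0.3323 0.2008]
top stand [ 0.5201  0.3272 -0.0013]
top guard_bar [0.488  0.0613 0.0938]
top tag [ 0.317  -0.2819 -0.0033]
top tag [ 0.4787 -0.4706 -0.0064]
top tag [ 0.4933 -0.2947  0.0007]
top tag_hole [ 0.2718 -0.2934  0.0057]
top tag_hole [ 0.526  -0.3014  0.0019]
top tag_hole [ 0.4549 -0.5116  0.0014]
top peg_root [0.5183 0.3241 0.1453]
top peg_tip [0.4711 0.3304 0.2002]
top stand [0.5196 0.3285 0.0002]
top guard_bar [0.4883 0.0602 0.0978]
top guard_hinge [0.7106 0.0556 0.1016]
top guard_hinge [ 0.5239 -0.3001  0.0001]
[ 0.4695 -0.0572  1.1196] [[-0.9554  0.2954  0.0001]
 [ 0.2954  0.9554  0.0001]
 [-0.      0.0001 -1.    ]] [-0.4464 -0.0707 -0.2805]
```

View pics/crop.png

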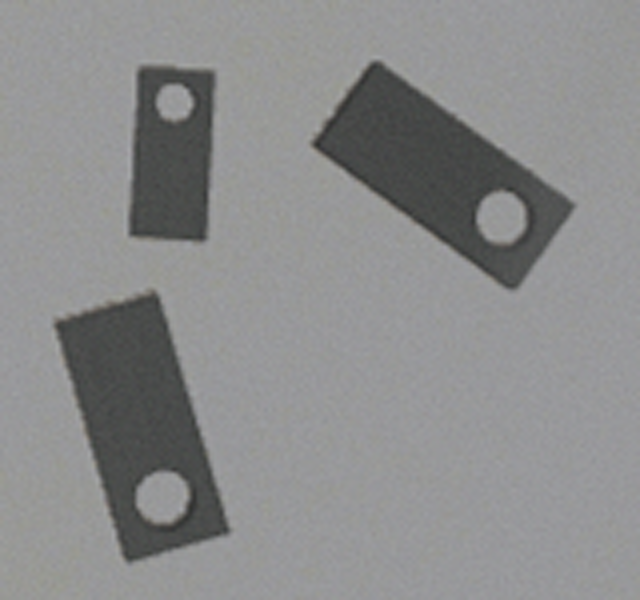

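The crop shows the small tag at about (172,153), roughly 110 x 49 mm with a 26 mm hole pointing +x. The other two are 158 x 70 mm, so they are the look-alikes. I'll grip it 30 mm behind its middle, fingers across the width.

```bash
python3 -m handwheel '[{"dx":0.25,"dy":-0.35,"wz":0.1},{"dx":0.25,"dy":-0.35,"wz":0.1},{"dx":0.25,"dy":-0.35,"wz":0.1},{"dx":0.25,"dy":-0.35,"wz":0.1},{"dx":0.25,"dy":-0.35,"wz":0.1},{"dx":0.25,"dy":-0.35,"wz":0.1},{"dx":0.25,"dy":-0.35,"wz":0.1},{"dx":0.25,"dy":-0.35,"wz":0.1},{"dx":0.25,"dy":-0.35,"wz":0.1},{"dx":0.25,"dy":-0.35,"wz":0.1},{"dx":0.25,"dy":-0.35,"wz":0.1},{"dx":0.3065,"dy":-0.796,"wz":0.256},{"dx":0.3065,"dy":-0.796,"wz":0.256},{"dx":0.3065,"dy":-0.796,"wz":0.256},{"dx":0.3065,"dy":-0.796,"wz":0.256},{"dx":0.3065,"dy":-0.796,"wz":0.256},{"dx":0.3065,"dy":-0.796,"wz":0.256},{"dx":0.3065,"dy":-0.796,"wz":0.256},{"dx":0.3065,"dy":-0.796,"wz":0.256},{"dx":0.3065,"dy":-0.796,"wz":0.256}]'
```

```text
$[0]: bad value
```

```bash
python3 -m handwheel '[{"dx":0.25,"dy":-0.35,"dz":0,"wx":0,"wy":0,"wz":0.1,"gripper":1},{"dx":0.25,"dy":-0.35,"dz":0,"wx":0,"wy":0,"wz":0.1,"gripper":1},{"dx":0.25,"dy":-0.35,"dz":0,"wx":0,"wy":0,"wz":0.1,"gripper":1},{"dx":0.25,"dy":-0.35,"dz":0,"wx":0,"wy":0,"wz":0.1,"gripper":1},{"dx":0.25,"dy":-0.35,"dz":0,"wx":0,"wy":0,"wz":0.1,"gripper":1},{"dx":0.25,"dy":-0.35,"dz":0,"wx":0,"wy":0,"wz":0.1,"gripper":1},{"dx":0.25,"dy":-0.35,"dz":0,"wx":0,"wy":0,"wz":0.1,"gripper":1},{"dx":0.25,"dy":-0.35,"dz":0,"wx":0,"wy":0,"wz":0.1,"gripper":1},{"dx":0.25,"dy":-0.35,"dz":0,"wx":0,"wy":0,"wz":0.1,"gripper":1},{"dx":0.25,"dy":-0.35,"dz":0,"wx":0,"wy":0,"wz":0.1,"gripper":1},{"dx":0.25,"dy":-0.35,"dz":0,"wx":0,"wy":0,"wz":0.1,"gripper":1}]'
```

```text
time: 4.62
eef_pos: [0.407, 0.1477, 0.2314]
eef_rot: [[-0.979, 0.203, 0.001], [0.203, 0.979, -0.001], [-0.001, -0.001, -1.0]]
contact_force: [-0.8, 0.8, 0.3]
opening: 0.0854
gripper_force: 0.0
```

```bash
python3 -m handwheel '[{"dx":0.0565,"dy":-0.446,"dz":0,"wx":0,"wy":0,"wz":0.156,"gripper":1},{"dx":0.0565,"dy":-0.446,"dz":0,"wx":0,"wy":0,"wz":0.156,"gripper":1},{"dx":0.0565,"dy":-0.446,"dz":0,"wx":0,"wy":0,"wz":0.156,"gripper":1},{"dx":0.0565,"dy":-0.446,"dz":0,"wx":0,"wy":0,"wz":0.156,"gripper":1},{"dx":0.0565,"dy":-0.446,"dz":0,"wx":0,"wy":0,"wz":0.156,"gripper":1},{"dx":0.0565,"dy":-0.446,"dz":0,"wx":0,"wy":0,"wz":0.156,"gripper":1},{"dx":0.0565,"dy":-0.446,"dz":0,"wx":0,"wy":0,"wz":0.156,"gripper":1},{"dx":0.0565,"dy":-0.446,"dz":0,"wx":0,"wy":0,"wz":0.156,"gripper":1},{"dx":0.0565,"dy":-0.446,"dz":0,"wx":0,"wy":0,"wz":0.156,"gripper":1},{"dx":0.0565,"dy":-0.446,"dz":0,"wx":0,"wy":0,"wz":0.156,"gripper":1},{"dx":0.0565,"dy":-0.446,"dz":0,"wx":0,"wy":0,"wz":0.156,"gripper":1},{"dx":0.0565,"dy":-0.446,"dz":-0.17,"wx":0,"wy":0,"wz":0.156,"gripper":1},{"dx":0.0565,"dy":-0.446,"dz":-0.17,"wx":0,"wy":0,"wz":0.156,"gripper":1},{"dx":0.0565,"dy":-0.446,"dz":-0.17,"wx":0,"wy":0,"wz":0.156,"gripper":1},{"dx":0.0565,"dy":-0.446,"dz":-0.17,"wx":0,"wy":0,"wz":0.156,"gripper":1},{"dx":0.0565,"dy":-0.446,"dz":-0.17,"wx":0,"wy":0,"wz":0.156,"gripper":1},{"dx":0.0565,"dy":-0.446,"dz":-0.17,"wx":0,"wy":0,"wz":0.156,"gripper":1}]'
python3 - <<'E'
from h import *
s=robot.state();print(s["eef_pos"],s["q"],s["eef_rot"])
save("top","pics/t2.png",(300,170,460,290),4)
E
```

```text
time: 6.03
eef_pos: [0.4603, -0.2934, 0.0594]
eef_rot: [[-0.999, 0.044, -0.004], [0.044, 0.999, 0.003], [0.005, 0.003, -1.0]]
contact_force: [-0.5, 0.1, 1.2]
opening: 0.0855
gripper_force: 0.0
[ 0.46026484 -0.2934478   0.0594187 ] [-6.35284442e-01  2.40337927e-01  1.54487749e+00  9.89969109e-05
  1.36199546e+00 -2.16230810e+00] [[-0.99903093  0.04378664 -0.00446464]
 [ 0.0437716   0.99903574  0.00341183]
 [ 0.00460972  0.0032131  -0.99998421]]
```

View pics/t2.png

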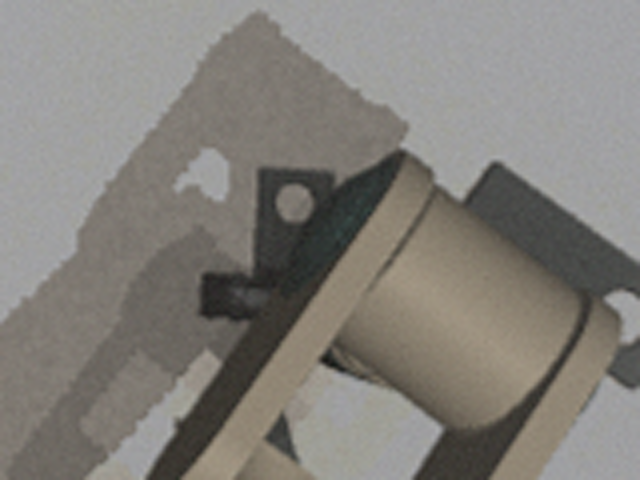

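The crop shows the left finger at (235,295) beside the tag and the hole clear at (295,203). Descending with the fingers partly closed.

```bash
python3 -m handwheel '[{"dx":0.001,"dy":0,"dz":-0.03,"wx":0,"wy":0,"wz":0,"gripper":0.4},{"dx":0.001,"dy":0,"dz":-0.04,"wx":0,"wy":0,"wz":0,"gripper":0.4},{"dx":0.001,"dy":0,"dz":-0.05,"wx":0,"wy":0,"wz":0,"gripper":0.4},{"dx":0.001,"dy":0,"dz":-0.054,"wx":0,"wy":0,"wz":0,"gripper":0.4},{"dx":0.001,"dy":0,"dz":-0.058,"wx":0,"wy":0,"wz":0,"gripper":0.4},{"dx":0.001,"dy":0,"dz":-0.060,"wx":0,"wy":0,"wz":0,"gripper":0.4},{"dx":0.001,"dy":0,"dz":-0.060,"wx":0,"wy":0,"wz":0,"gripper":0.4},{"dx":0.001,"dy":0,"dz":-0.060,"wx":0,"wy":0,"wz":0,"gripper":0.4}]'
```

```text
time: 6.75
eef_pos: [0.4629, -0.2946, 0.002]
eef_rot: [[-0.999, 0.044, 0.001], [0.044, 0.999, -0.0], [-0.001, -0.0, -1.0]]
contact_force: [-0.2, 0.5, 0.2]
opening: 0.0599
gripper_force: 0.0
```

```bash
python3 -m handwheel '[{"dx":0,"dy":0,"dz":-0.002,"wx":0,"wy":0,"wz":0,"gripper":0.4},{"dx":0,"dy":0,"dz":-0.002,"wx":0,"wy":0,"wz":0,"gripper":0.4},{"dx":0,"dy":0,"dz":-0.002,"wx":0,"wy":0,"wz":0,"gripper":-0.1},{"dx":0,"dy":0,"dz":-0.002,"wx":0,"wy":0,"wz":0,"gripper":-0.1},{"dx":0,"dy":0,"dz":-0.002,"wx":0,"wy":0,"wz":0,"gripper":-0.1},{"dx":0,"dy":0,"dz":-0.002,"wx":0,"wy":0,"wz":0,"gripper":-0.1},{"dx":0,"dy":0,"dz":-0.002,"wx":0,"wy":0,"wz":0,"gripper":-0.1}]' 60
```

```text
time: 7.33
eef_pos: [0.4629, -0.2947, 0.0001]
eef_rot: [[-0.999, 0.044, 0.001], [0.044, 0.999, -0.001], [-0.001, -0.001, -1.0]]
contact_force: [-0.8, 0.2, 6.1]
opening: 0.0458
gripper_force: 61.9
```

```bash
python3 -m handwheel '[{"dx":0,"dy":0,"dz":0.02,"wx":0,"wy":0,"wz":0,"gripper":-0.1},{"dx":0,"dy":0,"dz":0.06,"wx":0,"wy":0,"wz":0,"gripper":-0.1},{"dx":0,"dy":0,"dz":0.1,"wx":0,"wy":0,"wz":0,"gripper":-0.1},{"dx":0,"dy":0,"dz":0.14,"wx":0,"wy":0,"wz":0,"gripper":-0.1},{"dx":0,"dy":0,"dz":0.18,"wx":0,"wy":0,"wz":0,"gripper":-0.1},{"dx":0,"dy":0,"dz":0.22,"wx":0,"wy":0,"wz":0,"gripper":-0.1},{"dx":0,"dy":0,"dz":0.26,"wx":0,"wy":0,"wz":0,"gripper":-0.1},{"dx":0,"dy":0,"dz":0.26,"wx":0,"wy":0,"wz":0,"gripper":-0.1},{"dx":0,"dy":0,"dz":0.26,"wx":0,"wy":0,"wz":0,"gripper":-0.1}]'
python3 - <<'E'
from h import *
np.set_printoptions(precision=4,suppress=True)
a=robot.get_image("scene");b=robot.get_image("top")
s=robot.state();print(s["eef_pos"],s["q"])
for c in("scene","top"):
  for n in("tag_hole","tag"):
    for d in robot.spot_point(c,n):
      X=w(c,d["centre"])
      if X[2]>.1: print(c,n,d["score"],X,px(c,X), s["eef_rot"].T@(X-s["eef_pos"]) if hasattr(s["eef_rot"],'T') else 0)
# stand yaw from foot in top image, plate top z=.012
g=cv2.cvtColor(b,cv2.COLOR_RGB2GRAY)
cv2.imwrite("pics/x.png",np.hstack([cv2.resize(a[:,:,::-1][100:250,130:330],None,fx=2,fy=2),cv2.resize(b[:,:,::-1][175:250,80:180],None,fx=4,fy=4)]))
E
```

```text
time: 8.08
eef_pos: [0.4632, -0.2948, 0.2618]
eef_rot: [[-0.999, 0.044, 0.004], [0.044, 0.999, -0.003], [-0.004, -0.003, -1.0]]
contact_force: [0.5, -0.1, -1.6]
opening: 0.0457
gripper_force: 61.6
[ 0.4622 -0.2941  0.2576] [-0.6342  0.1141  1.2833  0.0001  1.7469 -2.1612]
scene tag_hole 0.67 [ 0.525  -0.2983  0.265 ] [226.642  127.8316] [-0.0629 -0.0014 -0.0075]
scene tag 0.86 [ 0.4898 -0.2967  0.261 ] [238.4594 123.1856] [-0.0277 -0.0014 -0.0034]
top tag 0.69 [ 0.4939 -0.2924  0.2593] [398.3006 230.0969] [-0.0316  0.0031 -0.0018]
```

View pics/x.png

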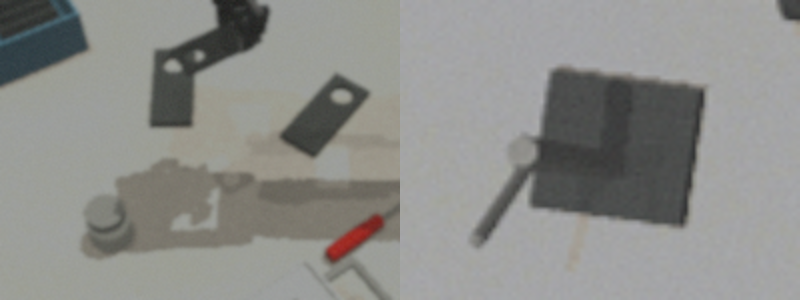

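The tag is held, with the hole ahead of the fingers. Right half: post top at about (522,150) of the composite and peg tip at about (475,240). Now I'll work out the stand axes from foot and peg pixels and compute the threading pose.

Run:
```python
from h import *
np.set_printoptions(precision=4,suppress=True)
f=lambda x,y,z: ray("top",80+(x-400)/4-.4,175+y/4-.4,z)
c=[f(553,68,.012),f(705,86,.012),f(686,225,.010),f(532,205,.012)]
for i in range(4):
    d=c[i]-c[(i+1)%4]; print("edge",np.linalg.norm(d),np.degrees(np.arctan2(d[1],d[0])))
print("centre",np.mean(c,0),"posttop",f(522,150,.16),"tip",f(475,241,.202))
P={n:[] for n in("stand","peg_root","peg_tip")}
for k in range(4):
  for cm in("scene","top"):
    robot.get_image(cm)
    for n in P:
      for d in robot.spot_point(cm,n)[:1]:
        X=w(cm,d["centre"])
        if np.linalg.norm(X[:2]-[.5,.33])<.08:P[n].append(X)
for n in P: print(n,len(P[n]),np.mean(P[n],0),np.std(P[n],0))
```

```text
edge 0.09969444705921103 84.63677328071282
edge 0.09056016250540692 -5.584577625952845
edge 0.10002671090168158 -95.95294207966991
edge 0.0895105103262473 174.21638616463508
centre [0.5332 0.321  0.0115] posttop [0.521  0.3246 0.16  ] tip [0.4695 0.3305 0.202 ]
stand 8 [ 0.5199  0.3258 -0.0001] [0.0013 0.0016 0.0028]
peg_root 8 [0.5117 0.3255 0.1486] [0.0038 0.0018 0.0027]
peg_tip 8 [0.4724 0.3311 0.2   ] [0.0008 0.0013 0.0018]
```

```bash
cat > t.py <<'E'
from h import *
from scipy.spatial.transform import Rotation as Ro
np.set_printoptions(precision=4,suppress=True)
o=np.array([.5208,.325,0]);a=np.radians(-5.6)
sx=np.array([np.cos(a),np.sin(a),0]);z=np.array([0,0,1.])
p=-np.cos(np.radians(50))*sx+np.sin(np.radians(50))*z
s=np.sin(np.radians(50))*sx+np.cos(np.radians(50))*z
root=o-.008*sx+.15*z; tip=root+.065*p
Rt=np.column_stack([-s,np.cross(-p,-s),-p])
h=np.array([-.0625,-.001,-.0045])
def go(d):
    st=robot.state();R=np.array(st["eef_rot"]);x=np.array(st["eef_pos"])
    T=root+d*p-Rt@h
    print("d",d,"target",T,"shift",T-x,"rotvec",Ro.from_matrix(Rt@R.T).as_rotvec())
E
python3 -c "
from t import *
print(p,tip,np.linalg.det(Rt));go(.11);go(.035)"
```

```text
[-0.6397  0.0627  0.766 ] [0.4713 0.3299 0.1998] 1.0000000000000002
d 0.11 target [0.3978 0.3381 0.1906] shift [-0.0647  0.6325 -0.0687] rotvec [-0.0495 -0.6965 -0.0517]
d 0.035 target [0.4458 0.3334 0.1332] shift [-0.0168  0.6278 -0.1261] rotvec [-0.0495 -0.6965 -0.0517]
```

```bash
python3 -m handwheel '[{"dx":-0.064,"dy":0.35,"dz":0,"wx":-0.0495,"wy":-0.6965,"wz":-0.0517,"gripper":-0.1},{"dx":-0.064,"dy":0.35,"dz":0,"wx":-0.0495,"wy":-0.6965,"wz":-0.0517,"gripper":-0.1},{"dx":-0.064,"dy":0.35,"dz":0,"wx":-0.0495,"wy":-0.6965,"wz":-0.0517,"gripper":-0.1},{"dx":-0.064,"dy":0.35,"dz":0,"wx":-0.0495,"wy":-0.6965,"wz":-0.0517,"gripper":-0.1},{"dx":-0.064,"dy":0.35,"dz":0,"wx":-0.0495,"wy":-0.6965,"wz":-0.0517,"gripper":-0.1},{"dx":-0.064,"dy":0.35,"dz":0,"wx":-0.0495,"wy":-0.6965,"wz":-0.0517,"gripper":-0.1},{"dx":-0.064,"dy":0.35,"dz":0,"wx":-0.0495,"wy":-0.6965,"wz":-0.0517,"gripper":-0.1},{"dx":-0.064,"dy":0.35,"dz":0,"wx":-0.0495,"wy":-0.6965,"wz":-0.0517,"gripper":-0.1},{"dx":-0.064,"dy":0.6325,"dz":-0.0687,"wx":-0.0495,"wy":-0.6965,"wz":-0.0517,"gripper":-0.1},{"dx":-0.064,"dy":0.6325,"dz":-0.0687,"wx":-0.0495,"wy":-0.6965,"wz":-0.0517,"gripper":-0.1},{"dx":-0.064,"dy":0.6325,"dz":-0.0687,"wx":-0.0495,"wy":-0.6965,"wz":-0.0517,"gripper":-0.1},{"dx":-0.064,"dy":0.6325,"dz":-0.0687,"wx":-0.0495,"wy":-0.6965,"wz":-0.0517,"gripper":-0.1},{"dx":-0.064,"dy":0.6325,"dz":-0.0687,"wx":-0.0495,"wy":-0.6965,"wz":-0.0517,"gripper":-0.1},{"dx":-0.064,"dy":0.6325,"dz":-0.0687,"wx":-0.0495,"wy":-0.6965,"wz":-0.0517,"gripper":-0.1},{"dx":-0.064,"dy":0.6325,"dz":-0.0687,"wx":-0.0495,"wy":-0.6965,"wz":-0.0517,"gripper":-0.1},{"dx":-0.064,"dy":0.6325,"dz":-0.0687,"wx":-0.0495,"wy":-0.6965,"wz":-0.0517,"gripper":-0.1},{"dx":-0.064,"dy":0.6325,"dz":-0.0687,"wx":-0.0495,"wy":-0.6965,"wz":-0.0517,"gripper":-0.1},{"dx":-0.064,"dy":0.6325,"dz":-0.0687,"wx":-0.0495,"wy":-0.6965,"wz":-0.0517,"gripper":-0.1}]'
python3 - <<'E'
from t import *
a=robot.get_image("scene");b=robot.get_image("top")
s_=robot.state();R=np.array(s_["eef_rot"]);x=np.array(s_["eef_pos"]);print(x,s_["q"])
go(.11)
for c in("scene","top"):
  for n in("tag_hole","peg_tip"):
    for d in robot.spot_point(c,n):
      X=w(c,d["centre"])
      if X[2]>.1: print(c,n,d["score"],X,R.T@(X-x),"along/s/y off",(X-root)@p,(X-root)@s,(X-root)@Rt[:,1])
cv2.imwrite("pics/y.png",np.hstack([cv2.resize(a[:,:,::-1][240:400,320:520],None,fx=2,fy=2),cv2.resize(b[:,:,::-1][150:310,20:220],None,fx=2,fy=2)]))
E
```

```text
time: 11.48
eef_pos: [0.3973, 0.3418, 0.1881]
eef_rot: [[-0.765, 0.093, 0.638], [0.07, 0.996, -0.061], [-0.641, -0.002, -0.768]]
contact_force: [-0.6, -0.4, -0.4]
opening: 0.0455
gripper_force: 61.8
[0.3981 0.3386 0.1898] [ 0.9313 -0.1963  1.8516 -0.6419  1.1656 -0.3811]
d 0.11 target [0.3978 0.3381 0.1906] shift [-0.0003 -0.0006  0.0008] rotvec [ 0.0017 -0.0013 -0.0015]
scene tag_hole 0.78 [0.4399 0.338  0.2305] [-0.058   0.0034 -0.0044] along/s/y off 0.10907246395639243 -0.004823471309970724 0.005079067874119223
scene peg_tip 0.74 [0.4694 0.329  0.1998] [-0.0616 -0.0028  0.0386] along/s/y off 0.06609253929293392 -0.0013158307929648726 -0.0010693086536233912
scene peg_tip 0.58 [0.44   0.3342 0.2298] [-0.058  -0.0004 -0.0036] along/s/y off 0.10823888925853249 -0.004885191769372065 0.0012960341962386006
top tag_hole 0.63 [0.4466 0.3372 0.229 ] [-0.0622  0.0032  0.001 ] along/s/y off 0.10359847801651748 -0.0006262271414734148 0.004929341556145452
top peg_tip 0.92 [0.47   0.3323 0.2008] [-0.0624  0.0006  0.0379] along/s/y off 0.06675814389262894 -0.0005332024739081419 0.0023214443090354584
```

View pics/y.png

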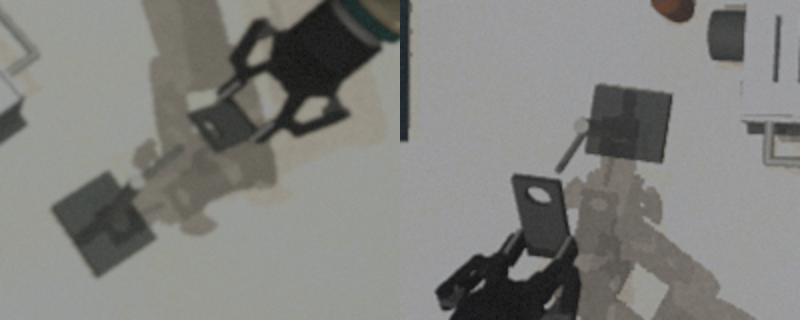

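Top half: hole at (539,195), lined up in front of the peg tip at (560,168). The networks put it about 3 mm off in y, so I'm correcting 2 mm while inserting along the peg.

```bash
python3 -m handwheel '[{"dx":0.008,"dy":-0.002,"dz":-0.010,"wx":0,"wy":0,"wz":0,"gripper":-0.1},{"dx":0.016,"dy":-0.003,"dz":-0.019,"wx":0,"wy":0,"wz":0,"gripper":-0.1},{"dx":0.022,"dy":-0.004,"dz":-0.026,"wx":0,"wy":0,"wz":0,"gripper":-0.1},{"dx":0.028,"dy":-0.005,"dz":-0.033,"wx":0,"wy":0,"wz":0,"gripper":-0.1},{"dx":0.032,"dy":-0.005,"dz":-0.038,"wx":0,"wy":0,"wz":0,"gripper":-0.1},{"dx":0.036,"dy":-0.0055,"dz":-0.043,"wx":0,"wy":0,"wz":0,"gripper":-0.1},{"dx":0.036,"dy":-0.0055,"dz":-0.043,"wx":0,"wy":0,"wz":0,"gripper":-0.1}]'
python3 - <<'E'
from t import *
a=robot.get_image("scene");b=robot.get_image("top")
go(.035)
cv2.imwrite("pics/z.png",np.hstack([cv2.resize(a[:,:,::-1][270:370,340:460],None,fx=3.3,fy=3.3),cv2.resize(b[:,:,::-1][180:280,60:180],None,fx=3.3,fy=3.3)]))
E
```

```text
time: 12.37
eef_pos: [0.4348, 0.332, 0.1465]
eef_rot: [[-0.763, 0.098, 0.639], [0.075, 0.995, -0.064], [-0.642, -0.001, -0.767]]
contact_force: [0.1, 0.6, -1.2]
opening: 0.0461
gripper_force: 61.8
d 0.035 target [0.4458 0.3334 0.1332] shift [ 0.0112  0.0008 -0.0144] rotvec [ 0.0002 -0.      0.0001]
```

View pics/z.png

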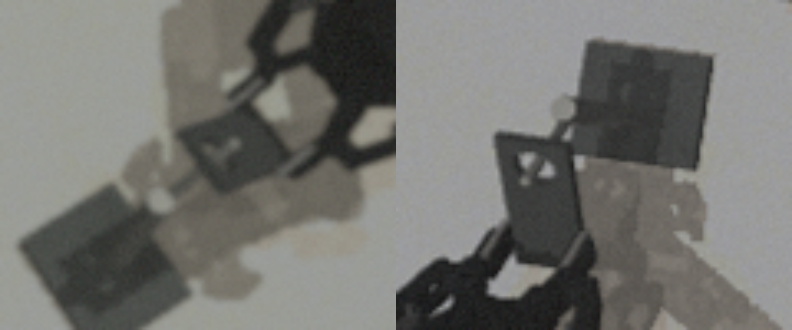

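Both views show the peg through the hole: left at (222,150), right at (530,170). Inserting the last 19 mm, then releasing.

```bash
python3 -m handwheel '[{"dx":0.006,"dy":-0.0005,"dz":-0.007,"wx":0,"wy":0,"wz":0,"gripper":-0.1},{"dx":0.012,"dy":-0.001,"dz":-0.0145,"wx":0,"wy":0,"wz":0,"gripper":-0.1},{"dx":0.012,"dy":-0.001,"dz":-0.0145,"wx":0,"wy":0,"wz":0,"gripper":-0.1},{"dx":0.012,"dy":-0.001,"dz":-0.0145,"wx":0,"wy":0,"wz":0,"gripper":1},{"dx":0.012,"dy":-0.001,"dz":-0.0145,"wx":0,"wy":0,"wz":0,"gripper":1},{"dx":0.012,"dy":-0.001,"dz":-0.0145,"wx":0,"wy":0,"wz":0,"gripper":1},{"dx":0.012,"dy":-0.001,"dz":-0.0145,"wx":0,"wy":0,"wz":0,"gripper":1},{"dx":0.012,"dy":-0.001,"dz":-0.0145,"wx":0,"wy":0,"wz":0,"gripper":1},{"dx":0.002,"dy":0,"dz":-0.004,"wx":0,"wy":0,"wz":0,"gripper":1},{"dx":-0.015,"dy":0.0015,"dz":0.017,"wx":0,"wy":0,"wz":0,"gripper":1},{"dx":-0.034,"dy":0.003,"dz":0.041,"wx":0,"wy":0,"wz":0,"gripper":1},{"dx":-0.053,"dy":0.005,"dz":0.064,"wx":0,"wy":0,"wz":0,"gripper":1},{"dx":-0.072,"dy":0.007,"dz":0.086,"wx":0,"wy":0,"wz":0,"gripper":1},{"dx":-0.072,"dy":0.007,"dz":0.086,"wx":0,"wy":0,"wz":0,"gripper":1}]'
python3 - <<'E'
from t import *
a=robot.get_image("scene");b=robot.get_image("top")
st=robot.state();print(st["eef_pos"],st["q"])
for c in("scene","top"):
  for n in("tag_hole","tag"):
    for d in robot.spot_point(c,n):
      X=w(c,d["centre"])
      if X[1]>.1: print(c,n,d["score"],X)
cv2.imwrite("pics/r.png",np.hstack([cv2.resize(a[:,:,::-1][270:370,340:460],None,fx=3.3,fy=3.3),cv2.resize(b[:,:,::-1][180:280,60:180],None,fx=3.3,fy=3.3)]))
B=[];H=[]
for k in range(4):
  for cm in("scene","top"):
    robot.get_image(cm)
    for n,L,q in(("guard_bar",B,.486),("guard_hinge",H,.71)):
      for d in robot.spot_point(cm,n):
        X=w(cm,d["centre"])
        if np.linalg.norm(X-[q,.058,.1])<.03:L.append(X)
for L in(B,H): print(len(L),np.mean(L,0),np.std(L,0))
E
```

```text
time: 13.63
eef_pos: [0.3614, 0.3415, 0.2395]
eef_rot: [[-0.759, 0.095, 0.644], [0.078, 0.995, -0.056], [-0.646, 0.008, -0.763]]
contact_force: [0.1, 0.0, 0.8]
opening: 0.0855
gripper_force: 0.0
[0.3623 0.3402 0.2347] [ 1.0059 -0.2841  1.834  -0.6394  1.2909 -0.3814]
scene tag_hole 0.55 [0.5059 0.3239 0.1495]
scene tag 0.68 [0.5087 0.3271 0.1511]
scene tag 0.61 [0.5054 0.3255 0.1171]
top tag_hole 0.66 [0.5097 0.3233 0.1473]
8 [0.4839 0.0603 0.0969] [0.0027 0.0008 0.0012]
7 [0.7116 0.0553 0.1019] [0.0015 0.0021 0.0015]
```

View pics/r.png

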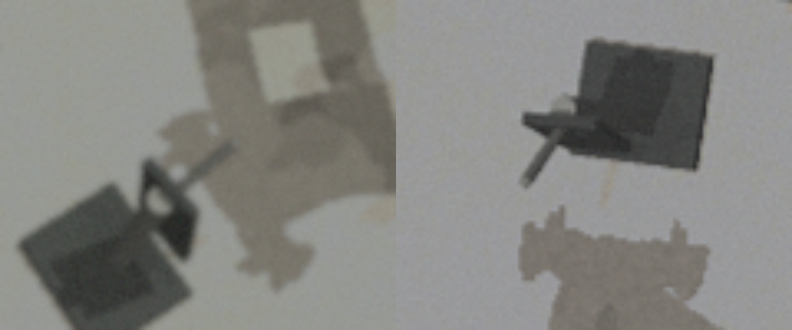

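Left view: the tag hangs vertically against the post at (170,205). Right view: it shows edge-on at (570,130) with the peg coming through it. Next, the guard bar.

```bash
cat > g.py <<'E'
from h import *
from scipy.spatial.transform import Rotation as Ro
np.set_printoptions(precision=4,suppress=True)
hg=np.array([.7095,.0556,.1]);a=np.radians(-1.2);sx=np.array([np.cos(a),np.sin(a),0])
Rt=np.column_stack([[.021,1,0],[1,-.021,0],[0,0,-1]])
def go(th,up=0):
    st=robot.state();x=np.array(st["eef_pos"]);R=np.array(st["eef_rot"])
    T=hg+.224*(-np.cos(th)*sx+np.array([0,0,np.sin(th)]))+[0,0,up-.019]
    print(np.degrees(th),"T",T,"shift",T-x,"rv",Ro.from_matrix(Rt@R.T).as_rotvec())
E
python3 -c "
from g import *
go(0,.1)"
```

```text
0.0 T [0.4855 0.0603 0.181 ] shift [ 0.123  -0.2793 -0.0526] rv [ 0.5722  0.508  -1.4281]
```

```bash
python3 -m handwheel '[{"dx":0.03,"dy":-0.15,"dz":0.04,"wx":0.572,"wy":0.508,"wz":-1.428,"gripper":-0.06},{"dx":0.03,"dy":-0.15,"dz":0.04,"wx":0.572,"wy":0.508,"wz":-1.428,"gripper":-0.06},{"dx":0.03,"dy":-0.15,"dz":0.04,"wx":0.572,"wy":0.508,"wz":-1.428,"gripper":-0.06},{"dx":0.03,"dy":-0.15,"dz":0.04,"wx":0.572,"wy":0.508,"wz":-1.428,"gripper":-0.06},{"dx":0.123,"dy":-0.279,"dz":0.04,"wx":0.572,"wy":0.508,"wz":-1.428,"gripper":-0.06},{"dx":0.123,"dy":-0.279,"dz":0.04,"wx":0.572,"wy":0.508,"wz":-1.428,"gripper":-0.06},{"dx":0.123,"dy":-0.279,"dz":0.04,"wx":0.572,"wy":0.508,"wz":-1.428,"gripper":-0.06},{"dx":0.123,"dy":-0.279,"dz":0.04,"wx":0.572,"wy":0.508,"wz":-1.428,"gripper":-0.06},{"dx":0.123,"dy":-0.279,"dz":0.04,"wx":0.572,"wy":0.508,"wz":-1.428,"gripper":-0.06},{"dx":0.123,"dy":-0.279,"dz":0.04,"wx":0.572,"wy":0.508,"wz":-1.428,"gripper":-0.06},{"dx":0.123,"dy":-0.279,"dz":0.04,"wx":0.572,"wy":0.508,"wz":-1.428,"gripper":-0.06},{"dx":0.123,"dy":-0.279,"dz":0.04,"wx":0.572,"wy":0.508,"wz":-1.428,"gripper":-0.06},{"dx":0.123,"dy":-0.279,"dz":0.04,"wx":0.572,"wy":0.508,"wz":-1.428,"gripper":-0.06},{"dx":0.123,"dy":-0.279,"dz":0.04,"wx":0.572,"wy":0.508,"wz":-1.428,"gripper":-0.06},{"dx":0.123,"dy":-0.279,"dz":0,"wx":0.572,"wy":0.508,"wz":-1.428,"gripper":-0.06},{"dx":0.123,"dy":-0.279,"dz":-0.04,"wx":0.572,"wy":0.508,"wz":-1.428,"gripper":-0.06},{"dx":0.123,"dy":-0.279,"dz":-0.053,"wx":0.572,"wy":0.508,"wz":-1.428,"gripper":-0.06},{"dx":0.123,"dy":-0.279,"dz":-0.053,"wx":0.572,"wy":0.508,"wz":-1.428,"gripper":-0.06},{"dx":0.123,"dy":-0.279,"dz":-0.053,"wx":0.572,"wy":0.508,"wz":-1.428,"gripper":-0.06}]'; python3 -c "
from g import *
save('scene','pics/s3.png',(220,170,400,320),3.5)
go(0,.1);print(robot.state()['q'])"
```

```text
time: 16.72
eef_pos: [0.4853, 0.0608, 0.1808]
eef_rot: [[0.018, 1.0, 0.0], [1.0, -0.018, -0.001], [-0.001, 0.0, -1.0]]
contact_force: [0.2, 0.2, 0.1]
opening: 0.0401
gripper_force: 0.0
0.0 T [0.4855 0.0603 0.181 ] shift [-0.0006 -0.0005 -0.0013] rv [ 0.0006  0.0028 -0.0023]
[ 0.0494 -0.0296  1.5809 -0.0007  1.5876  0.0681]
```

View pics/s3.png

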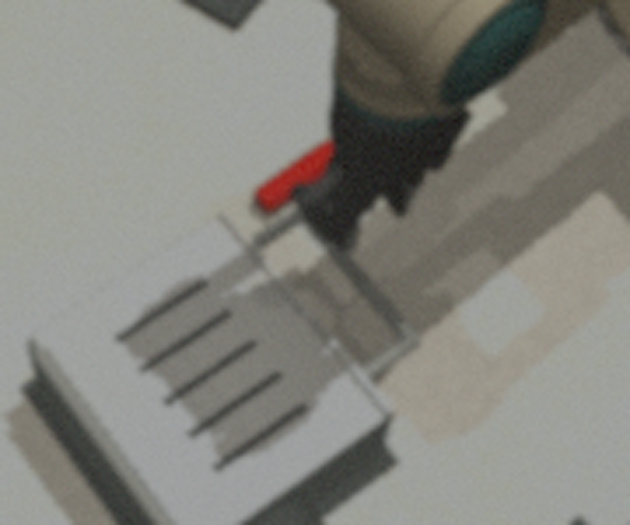

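The fingers, (330,230) in the crop, hang above the bar, which runs from (270,235) to (405,335). The offset is parallax, so I'm descending and gripping.

```bash
python3 -m handwheel '[{"dx":0,"dy":0,"dz":-0.03,"wx":0,"wy":0,"wz":0,"gripper":-0.06},{"dx":0,"dy":0,"dz":-0.055,"wx":0,"wy":0,"wz":0,"gripper":-0.06},{"dx":0,"dy":0,"dz":-0.065,"wx":0,"wy":0,"wz":0,"gripper":-0.06},{"dx":0,"dy":0,"dz":-0.075,"wx":0,"wy":0,"wz":0,"gripper":-0.06},{"dx":0,"dy":0,"dz":-0.085,"wx":0,"wy":0,"wz":0,"gripper":-0.06},{"dx":0,"dy":0,"dz":-0.095,"wx":0,"wy":0,"wz":0,"gripper":-0.06},{"dx":0,"dy":0,"dz":-0.1,"wx":0,"wy":0,"wz":0,"gripper":-0.06},{"dx":0,"dy":0,"dz":-0.1,"wx":0,"wy":0,"wz":0,"gripper":-0.06}]' && python3 -m handwheel '[{"dx":0,"dy":0,"dz":0,"wx":0,"wy":0,"wz":0,"gripper":-0.9},{"dx":0,"dy":0,"dz":0,"wx":0,"wy":0,"wz":0,"gripper":-0.9},{"dx":0,"dy":0,"dz":0,"wx":0,"wy":0,"wz":0,"gripper":-0.9},{"dx":0,"dy":0,"dz":0,"wx":0,"wy":0,"wz":0,"gripper":-0.9},{"dx":0,"dy":0,"dz":0,"wx":0,"wy":0,"wz":0,"gripper":-0.9},{"dx":0,"dy":0,"dz":0,"wx":0,"wy":0,"wz":0,"gripper":-0.9}]' 50
```

```text
time: 17.43
eef_pos: [0.4852, 0.0606, 0.0798]
eef_rot: [[0.021, 1.0, -0.001], [1.0, -0.021, -0.0], [-0.0, -0.001, -1.0]]
contact_force: [-0.4, -0.8, -0.8]
opening: 0.0403
gripper_force: 0.0
time: 17.93
eef_pos: [0.4854, 0.0606, 0.0808]
eef_rot: [[0.021, 1.0, -0.0], [1.0, -0.021, -0.0], [-0.0, -0.0, -1.0]]
contact_force: [-3.7, -0.1, 1.9]
opening: 0.0099
gripper_force: 48.7
```

```bash
python3 -m handwheel '[{"dx":0.0003,"dy":0,"dz":0.01,"wx":0,"wy":0,"wz":0,"gripper":-0.9},{"dx":0.001,"dy":0,"dz":0.0195,"wx":0,"wy":0,"wz":0,"gripper":-0.9},{"dx":0.0034,"dy":0,"dz":0.0389,"wx":0,"wy":0,"wz":0,"gripper":-0.9},{"dx":0.0076,"dy":0,"dz":0.058,"wx":0,"wy":0,"wz":0,"gripper":-0.9},{"dx":0.0135,"dy":0,"dz":0.0766,"wx":0,"wy":0,"wz":0,"gripper":-0.9},{"dx":0.021,"dy":-0.0004,"dz":0.0947,"wx":0,"wy":0,"wz":0,"gripper":-0.9},{"dx":0.030,"dy":-0.0006,"dz":0.112,"wx":0,"wy":0,"wz":0,"gripper":-0.9},{"dx":0.030,"dy":-0.0006,"dz":0.112,"wx":0,"wy":0,"wz":0,"gripper":-0.9}]'
```

```text
time: 18.6
eef_pos: [0.5156, 0.0603, 0.1977]
eef_rot: [[0.02, 1.0, 0.0], [1.0, -0.02, 0.001], [0.001, 0.0, -1.0]]
contact_force: [-16.9, 0.6, 6.5]
opening: 0.0101
gripper_force: 49.6
```

```bash
python3 -m handwheel '[{"dx":-0.003,"dy":0,"dz":0.001,"wx":0,"wy":0,"wz":0,"gripper":-0.9},{"dx":-0.003,"dy":0,"dz":0.001,"wx":0,"wy":0,"wz":0,"gripper":-0.9},{"dx":-0.003,"dy":0,"dz":0.001,"wx":0,"wy":0,"wz":0,"gripper":-0.9}]'
```

```text
time: 18.85
eef_pos: [0.5133, 0.0603, 0.1941]
eef_rot: [[0.021, 1.0, 0.003], [1.0, -0.021, 0.001], [0.001, 0.003, -1.0]]
contact_force: [4.1, 1.7, -6.1]
opening: 0.0103
gripper_force: 49.4
```

```bash
python3 -m handwheel '[{"dx":0.0105,"dy":-0.0002,"dz":0.0165,"wx":0,"wy":0,"wz":0,"gripper":-0.9},{"dx":0.0224,"dy":-0.0004,"dz":0.032,"wx":0,"wy":0,"wz":0,"gripper":-0.9},{"dx":0.0356,"dy":-0.0007,"dz":0.0464,"wx":0,"wy":0,"wz":0,"gripper":-0.9},{"dx":0.0356,"dy":-0.0007,"dz":0.0464,"wx":0,"wy":0,"wz":0,"gripper":-0.9}]'
```

```text
time: 19.18
eef_pos: [0.5495, 0.0598, 0.2438]
eef_rot: [[0.02, 1.0, 0.004], [1.0, -0.02, 0.001], [0.001, 0.004, -1.0]]
contact_force: [-11.0, 3.4, 6.0]
opening: 0.01
gripper_force: 51.4
```

```bash
python3 -m handwheel '[{"dx":0.0065,"dy":0,"dz":0.008,"wx":0,"wy":0,"wz":0,"gripper":-0.9},{"dx":0.0135,"dy":0,"dz":0.0145,"wx":0,"wy":0,"wz":0,"gripper":-0.9},{"dx":0.0215,"dy":-0.0003,"dz":0.0205,"wx":0,"wy":0,"wz":0,"gripper":-0.9},{"dx":0.029,"dy":-0.0005,"dz":0.0265,"wx":0,"wy":0,"wz":0,"gripper":-0.9},{"dx":0.037,"dy":-0.0008,"dz":0.032,"wx":0,"wy":0,"wz":0,"gripper":-0.9},{"dx":0.0455,"dy":-0.001,"dz":0.037,"wx":0,"wy":0,"wz":0,"gripper":-0.9},{"dx":0.0455,"dy":-0.001,"dz":0.037,"wx":0,"wy":0,"wz":0,"gripper":-0.9},{"dx":0.0455,"dy":-0.001,"dz":0.037,"wx":0,"wy":0,"wz":0,"gripper":-0.9},{"dx":0.0455,"dy":-0.001,"dz":0.037,"wx":0,"wy":0,"wz":0,"gripper":-0.9}]'
python3 - <<'E'
from g import *
import t
a=robot.get_image("scene");b=robot.get_image("top");st=robot.state();print(st["eef_pos"],st["contact_force"])
H=t.np.array([.711,.0556,.1])
for c in("scene","top"):
  for n in("guard_bar","guard_hinge","tag_hole","tag"):
    for d in robot.spot_point(c,n):
      X=w(c,d["centre"])
      if X[1]>-.2: print(c,n,round(d["score"],2),X,"ang",np.degrees(np.arctan2(X[2]-.1,H[0]-X[0])) if n=="guard_bar" else "")
cv2.imwrite("pics/f.png",np.hstack([cv2.resize(a[:,:,::-1][200:400,200:430],None,fx=1.7,fy=1.7),cv2.resize(b[:,:,::-1][90:290,70:300],None,fx=1.7,fy=1.7)]))
E
```

```text
time: 19.93
eef_pos: [0.5927, 0.0594, 0.2795]
eef_rot: [[0.019, 1.0, 0.001], [1.0, -0.019, 0.002], [0.002, 0.001, -1.0]]
contact_force: [-8.7, 4.7, 8.4]
opening: 0.0099
gripper_force: 50.7
[0.5926 0.0594 0.2794] [-8.2819  4.4684  8.321 ]
scene guard_bar 0.81 [0.5923 0.0617 0.2913] ang 58.19436511434765
scene guard_bar 0.25 [0.5043 0.3258 0.1147] ang 4.067901013603881
scene guard_hinge 0.87 [0.7121 0.0546 0.1038] ang 
scene guard_hinge 0.28 [0.5083 0.3214 0.1502] ang 
scene tag_hole 0.81 [0.5055 0.3238 0.1447] ang 
scene tag 0.51 [0.5031 0.3235 0.1144] ang 
top guard_hinge 0.78 [0.7098 0.0562 0.1027] ang 
top tag_hole 0.7 [0.51   0.3249 0.1462] ang 
top tag 0.78 [0.5125 0.3287 0.1165] ang 
top tag 0.5 [ 0.6187  0.0592 -0.0021] ang 
top tag 0.35 [0.7118 0.056  0.101 ] ang
```

View pics/f.png

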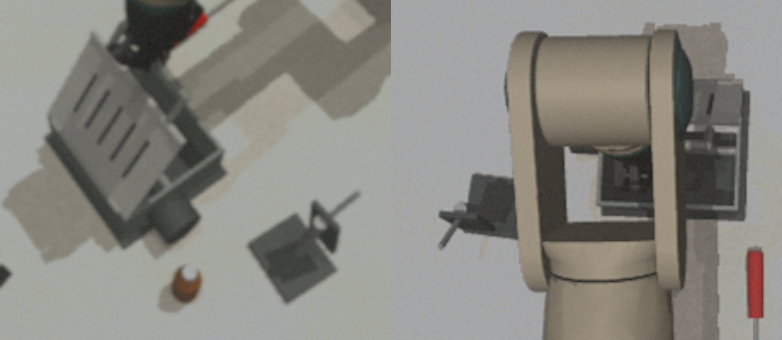

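The guard is open at about 59° by the tool pose and 58° by the network, with the bar still held. The tag hangs on the peg at (322,222) in the left view. The bottle and screwdriver are in place. Handing in.

```bash
python3 -c "
from cell import robot
print(robot.hand_in())"
```

```text
the job is handed in; nothing more can be done
None
```

The tag hangs freely on the peg, and the guard was handed in at about 59° open with the bar still gripped, about 20 s into the 64 s allowed; the final picture shows the bottle and screwdriver in place, but the jar was outside it and I did not re-check it.

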